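# Set an unmarked hotplate dial by counting clicks up from its off stop

## Task

The numbers have worn off this double hotplate's two click dials. To warm the ramekin, take the dial in front of the ring it stands on: turn it gently back, counterclockwise, until it is home against its off stop, then turn it clockwise exactly four clicks up from there and let go. Leave the other dial alone, and the ramekin, the plate and the clothes peg where they are.

Things in the scene. Friction and masses are not known exactly. Their poses are not given: they have to be found in the camera images.
- hotplate: Low white double hotplate, 290 (x) x 460 (y) x 62 mm high, fixed to the worktop. Origin: centre of its underside; x points to its back, y to its left, z up. On its flat top lie two dark round rings, 152 mm across and 8 mm proud, and 155 mm in front of each ring's centre sits its black dial. More than 40 N on the hotplate or a dial is too rough.
- axis_left (a point): On the vertical axis of the left (+y) dial, 20 mm above the hotplate's top; belongs to the housing, does not turn. Both dials alike: a flat skirt 60 mm across, top 8 mm above the hotplate, and on it one straight bar centred on the axis, 84 mm long, 14 mm thick, from 6 to 34 mm above the hotplate; it overhangs the skirt and its ends look alike. It may be pushed from the side or gripped.
- axis_right (a point): The same point for the right (-y) dial. Each dial has 9 positions 30 degrees apart: the off stop, fully counterclockwise seen from above, bar along the hotplate's x, then 8 clicks clockwise to a second stop. It starts anywhere from about click 2 to 8; no reading tells. A click takes 0.2 N m (5 N at 40 mm radius), falling to nothing halfway; then it snaps on by itself. The stops are rigid.
- ring_left (a point): Centre of the top face of the left ring, which the left dial controls. (The judged point index_left is a hidden dot under the left dial, 40 mm from its axis in line with the bar, towards the hotplate's back when the dial is at off. It turns with the dial.)
- ring_right (a point): Centre of the top face of the right ring, which the right dial controls. (index_right is the same hidden dot under the right dial.)
- ramekin: Small white ramekin, diameter 67 mm, 40 mm high, standing loose on one of the two rings, within about 15 mm of its centre. Origin: centre of its underside.
- plate: Shallow plate, diameter 200 mm, 23 mm high, lying loose on the other ring. Origin: centre of its underside.
- clothes_peg: Wooden clothes peg, 72 x 15 x 12 mm, lying loose on the hotplate's top between the two dials. Origin: centre of its underside.
Things that resemble listed ones, but are neither listed nor needed, are in the scene too. Leave any green or orange look-alike of the ramekin alone.

How it is judged:
On the way, in this order (a step that is already met when the one before it is completed fails the run):
1. the dial of the ramekin's ring is turned back to its off stop (((horizontal distance between ramekin and ring_left below 0.06 m and (x of index_left in the frame of hotplate between -0.066 and -0.054 m and y of index_left in the frame of hotplate between 0.109 and 0.121 m)) or (horizontal distance between ramekin and ring_right below 0.06 m and (x of index_right in the frame of hotplate between -0.066 and -0.054 m and y of index_right in the frame of hotplate between -0.121 and -0.109 m)))), for 0.1 s.
2. the same dial stands at the fourth click from off (((horizontal distance between ramekin and ring_left below 0.06 m and (x of index_left in the frame of hotplate between -0.126 and -0.114 m and y of index_left in the frame of hotplate between 0.0744 and 0.0864 m)) or (horizontal distance between ramekin and ring_right below 0.06 m and (x of index_right in the frame of hotplate between -0.126 and -0.114 m and y of index_right in the frame of hotplate between -0.1556 and -0.1436 m)))), for 0.2 s.
At the end, for the whole second after the job is handed in: The dial in front of the ring with the ramekin rests in its fourth click (120 degrees clockwise from the off stop, within about 8 degrees); the other dial has not been moved to another click, and the ramekin and plate are within 15 mm and the clothes peg within 20 mm of where they stood (((horizontal distance between ramekin and ring_left below 0.06 m and ((x of index_left in the frame of hotplate between -0.126 and -0.114 m and y of index_left in the frame of hotplate between 0.0744 and 0.0864 m) and distance of index_right from where it was at the start of the episode below 0.016 m)) or (horizontal distance between ramekin and ring_right below 0.06 m and ((x of index_right in the frame of hotplate between -0.126 and -0.114 m and y of index_right in the frame of hotplate between -0.1556 and -0.1436 m) and distance of index_left from where it was at the start of the episode below 0.016 m))) and distance of each of ramekin, plate from where it was at the start of the episode below 0.015 m and distance of clothes_peg from where it was at the start of the episode below 0.02 m); the robot touches nothing.
It fails at once if the other ring's dial is turned to another click ((horizontal distance between ramekin and ring_left below 0.06 m and distance of index_right from where it was at the start of the episode above 0.016 m) or (horizontal distance between ramekin and ring_right below 0.06 m and distance of index_left from where it was at the start of the episode above 0.016 m)).
It fails at once if the hotplate or a dial is pushed with more than 40 N (contact force between any of the fingers, the arm and hotplate above 40 N).
It fails at once if the ramekin, the plate or the clothes peg is displaced (distance of any of ramekin, plate from where it was at the start of the episode above 0.015 m or distance of clothes_peg from where it was at the start of the episode above 0.02 m).
It also fails if it takes over 64 s, if anything falls off the work surface, if the arm or the gripper's body presses on something with over 40 N, if the wrist force passes 120 N, or if a joint passes its speed limit or range.

## Robot

A 6-joint arm with a two-finger parallel gripper is mounted at the origin on a cart in front of the work surface, level with it; the furniture and walls round the work are solid. World frame = base frame: x ahead of the robot, y to its left, z up, the work surface at z = 0. Lengths are in m, angles in rad, forces in N, time in s.
With the tool pointing down it reaches from about 0.25 to 0.725 m from the base axis. Payload 4 kg.
Tool frame: the origin (TCP) lies midway between the tips of the shut fingers; the grasp point (between the pads) lies 19 mm behind it (bot.grip_point_offset is the distance from the TCP to the grasp point, in m); z points along the fingers, y is the line along which they close (so a half turn about z gives the same grasp; the last joint's range is limited). The gripper opens to 85 mm and grips with 20 to 120 N. Pads are 22 mm wide; open, the fingers measure 114 mm over their backs; the gripper's body (76 mm by 85 mm) begins 54 mm behind the grasp point. The pads swing forward as they close: fully open they stand 13 mm farther back than shut.
Start: joints at [1.141, 0.241, 0.005, 1.335, 0, 1.571], TCP at [0.208, 0.455, 0.202] pointing down, gripper open.
Joint ranges: [-2.72, 2.72], [-1.05, 1.87], [-1.09, 1.28], [-1.99, 2.15], [-1.42, 1.44], [-3.14, 3.14]. Speed limits (rad/s): [2.79, 2.79, 3.14, 3.14, 3.14, 3.14].

## Interface

Orientations are given as a unit quaternion [x, y, z, w].
In Python, from workcell import bot gives the robot as it stands.
- The arm moves only by the tool step_arm, never from a script. Its argument "targets" is text: rows parted by semicolons, each of 7 numbers parted by spaces: the opening, from -1 (shut) to 1 (fully open), so that 0 is half open, then the shift along the world's x, y, z normalised to -1 to 1, where 1 is 0.5 m, then the turn, a rotation vector about the world's x, y, z normalised to -1 to 1, where 1 is pi/4 rad. In form: gripper x y z wx wy wz; .... A call has 1 to 10 rows; each row is the pose to reach, as a shift and turn from the pose commanded when the call began; what a row does not reach only later rows make up. A row lasts 1/12 s, in which the tool goes at most 41.7 mm and 7.16 degrees, less where a joint would pass 70% of its speed; a pose out of reach is approached as far as the arm can. A call with a number of a shift or a turn outside -1 to 1 is refused whole. A call with a gripper value outside its range is refused whole. The fingers move at their own pace and stop on an object; the grip force is fixed at half the most. Time passes only in rows, so rows that repeat a pose let the fingers close. It gives the time, the measured TCP pose, the force, the opening and the grip force at its end, in the units of the state.
- bot.get_obs(): the state, without advancing time (a new reading comes with each control period).
- bot.camera(name): name is "side" or "top"; returns the picture (400x640x3 uint8, red, green, blue); there is no depth.
- bot.camera_info(name): a dict with "vertical_fov" (degrees; the focal length in pixels is half the picture's height over the tangent of half this angle, whatever the lens; pixels are square), "cx", "cy" (the principal point, pixels), "D" ([k1, k2, p1, p2, k3] as OpenCV has them; the pictures are not rectified), "pose" (4x4, takes a point from camera to world coordinates). Camera axes: x right, y up, looking along -z (the intrinsics and any distortion apply to the point x, -y, -z); pixel columns grow to the right and rows downward; lengths in m; the calibration is good to about 2 mm. A picture is of the moment at which its call begins. camera_info takes no time and is no camera call.
- bot.job_done(): hands the job in; it is judged then, once.
The state is a dict: "clock": time; "joint_pos": joint angles; "joint_vel": joint speeds; "tau": joint torques, N m; "eef_pos": TCP position; "tool_rot": TCP orientation; "ft_force": force on the tool from outside, world axes, zero at the start; "ft_torque": the same for the moment, N m; "grip_width": finger opening in m; "grasp_force": force on a finger pad.
Only numpy, scipy, OpenCV 4.12 (cv2) and the standard library are available. Lean on these libraries where they do the work, as an engineer would, in place of code of your own. Each camera call takes 0.05 s, during which the arm holds its last target. There are 200 camera calls.

## Working session

There is one attempt and no reset: what is moved stays moved. The work goes in short steps, Python scripts to look and compute and a tool call to move; the robot and the scene stay as the last step left them, time stands still between calls to the robot, and variables do not carry over. Pictures are saved under pics/ and viewed, at most 10 in all, crops included, and the job is handed in when it is done.

Besides the shell and the picture viewer there is one more tool, called after "Emit:" as name(argument=value, ...) on one line, values as JSON. step_arm: Moves the arm, as the interface text tells. Scaled input: -1 to 1 covers 0.5 m each way for a shift and pi/4 rad each way for a turn. Its arguments: {"type":"object","properties":{"targets":{"type":"string"}},"required":["targets"]}

```bash
mkdir -p pics; cat > h.py <<'E'
import numpy as np,cv2
from workcell import bot
def K(n):
    i=bot.camera_info(n);f=200/np.tan(np.radians(i["vertical_fov"])/2)
    return np.array([[f,0,i["cx"]],[0,f,i["cy"]],[0,0,1.]]),np.array(i["D"],float),np.array(i["pose"])
def onplane(n,px,z):
    k,d,T=K(n);u=cv2.undistortPoints(np.array(px,float).reshape(-1,1,2),k,d)[:,0]
    r=np.c_[u[:,0],-u[:,1],-np.ones(len(u))]@T[:3,:3].T;o=T[:3,3]
    return o+r*((z-o[2])/r[:,2])[:,None]
def proj(n,P):
    k,d,T=K(n);c=(np.array(P,float).reshape(-1,3)-T[:3,3])@T[:3,:3]
    return cv2.projectPoints(c*[1,-1,-1],np.zeros(3),np.zeros(3),k,d)[0][:,0]
def snap(n,f):
    a=bot.camera(n);cv2.imwrite(f"pics/{f}.png",a[:,:,::-1]);return a
E
python3 - <<'E'
from h import *
for n in("top","side"):
    snap(n,n+"0");print(n,K(n)[2].round(3).tolist(),K(n)[0][0,0])
o=bot.get_obs();print(o["eef_pos"],o["tool_rot"],o["clock"])
E
```

```text
top [[-0.015, 0.995, -0.101, 0.393], [-1.0, -0.015, -0.005, -0.095], [-0.007, 0.101, 0.995, 1.2], [0.0, 0.0, 0.0, 1.0]] 466.0159239325573
side [[0.663, 0.374, -0.648, -0.127], [-0.748, 0.318, -0.582, -0.647], [-0.012, 0.872, 0.49, 0.582], [0.0, 0.0, 0.0, 1.0]] 469.1437111910591
[0.2080959  0.45396652 0.20100559] [ 2.13255750e-01  9.76995959e-01 -9.19539183e-04 -1.89385086e-04] 0.1
```

View pics/top0.png

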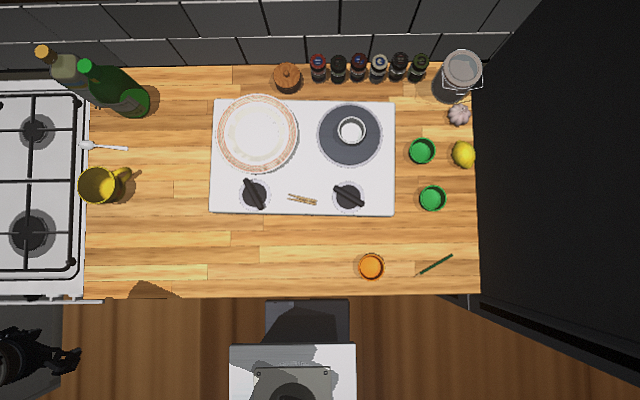

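View pics/side0.png

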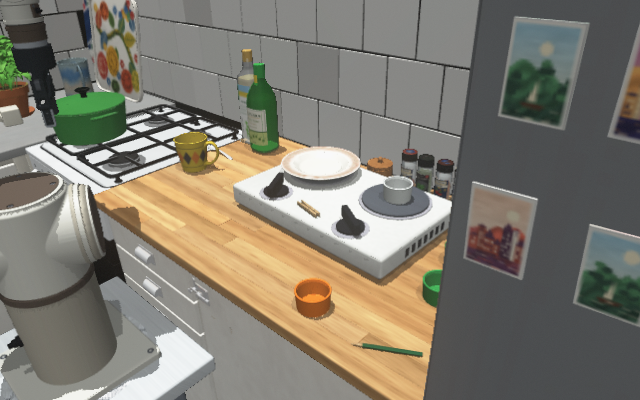

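The top view shows the plate on the left ring (257,133), the white ramekin on the right ring (351,131), and the dials at (254,195) and (348,196). The peg is at (302,199). The look-alikes are green cups at (421,151) and (432,198) and an orange one at (371,266). Only the white one at (351,131) stands on a ring, so the right dial is the one to turn. I'll measure and confirm in a crop.

```bash
cat > m.py <<'E'
from h import *
def bar(a,w):  # dark bar blob in window
    x0,y0,x1,y1=w
    s=a[y0:y1,x0:x1].max(2)<50
    n,l,st,c=cv2.connectedComponentsWithStats(s.astype(np.uint8))
    k=1+np.argmax(st[1:,4]);p=np.argwhere(l==k)[:,::-1]+[x0,y0]
    return p
if __name__=="__main__":
    a=cv2.imread("pics/top0.png")[:,:,::-1]
    # hotplate: white mask's rectangle
    m=((a.min(2)>150)&(a.max(2).astype(int)-a.min(2)<40)).astype(np.uint8)
    m[:90]=0;m[225:]=0;m[:,:200]=0;m[:,405:]=0
    pts=np.argwhere(m)[:,::-1].astype(float)
    W=onplane("top",pts,.062)[:,:2]
    r=cv2.minAreaRect(W.astype(np.float32));print("hotplate",r)
    d=cv2.cvtColor(a,cv2.COLOR_RGB2GRAY)
    s=np.zeros_like(m);s[100:172,312:388]=((d[100:172,312:388]<120)).astype(np.uint8)
    c=max(cv2.findContours(s,0,2)[0],key=cv2.contourArea)
    q=onplane("top",c[:,0],.070)[:,:2];print("ring",cv2.minEnclosingCircle(q.astype(np.float32)))
    for nm,w in(("L",(232,172,285,214)),("R",(325,175,378,214))):
        p=bar(a,w);q=onplane("top",p,.096)[:,:2]
        rr=cv2.minAreaRect(q.astype(np.float32));v=np.linalg.svd(q-q.mean(0))[2][0]
        print(nm,len(p),rr,q.mean(0),np.degrees(np.arctan2(v[1],v[0])))
    m2=(a[:,:,0].astype(int)-a[:,:,2]>50).astype(np.uint8);m2[:185]=0;m2[212:]=0;m2[:,:280]=0;m2[:,325:]=0
    q=onplane("top",np.argwhere(m2)[:,::-1],.074)[:,:2];print("peg",cv2.minAreaRect(q.astype(np.float32)))
    m3=((a.min(2)>130)).astype(np.uint8);n,l,st,c=cv2.connectedComponentsWithStats(m3[108:158,330:374]);print(st,c)
    cv2.imwrite("pics/c1.png",cv2.resize(a[90:225,200:405,::-1],None,fx=3.8,fy=3.8,interpolation=cv2.INTER_CUBIC))
E
python3 m.py
```

```text
hotplate ((0.6247050166130066, -0.03693930804729462), (0.45562365651130676, 0.30184662342071533), 87.83341217041016)
ring ((0.66792231798172, -0.1532985121011734), 0.07573763281106949)
L 7 ((0.48534202575683594, 0.062251511961221695), (0.003220329061150551, 0.008476519025862217), 25.888349533081055) [0.48561742 0.06221058] -60.82563037623352
R 50 ((0.512353777885437, -0.1462659388780594), (0.07918912917375565, 0.015199781395494938), 58.844947814941406) [ 0.51277716 -0.13919448] -127.04184941817975
peg ((0.5082001686096191, -0.03501645475625992), (0.06719506531953812, 0.01157290954142809), 76.25440216064453)
[[   0    0   44   50 1638]
 [   0    0    6    4   13]
 [  34    0   10    9   42]
 [   7    8   29   28  497]
 [  40   46    4    4   10]] [[21.19108669 25.54945055]
 [ 1.69230769  0.84615385]
 [40.0952381   2.28571429]
 [21.05231388 23.06438632]
 [42.         48.        ]]
```

View pics/c1.png

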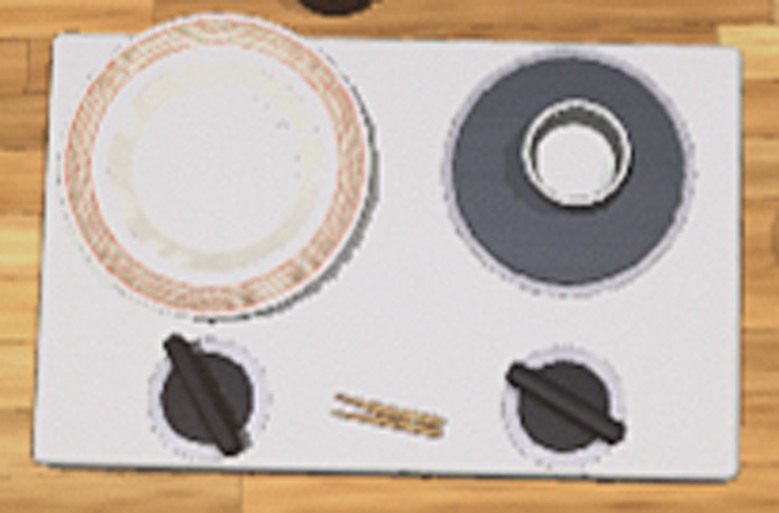

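The enlarged crop confirms it: the only white ramekin is on the right ring, so it's the right dial (crop 565,405). Its bar runs from back-left to front-right, about 60° from the hotplate's x. That reads as click 4 now. I'll push the bar's end with shut fingers, following the arc. First, transit.

Emit:
step_arm(targets="-1 0.06 -0.08 0 0 0 0; -1 0.1 -0.15 0 0 0 0; -1 0.15 -0.23 0 0 0 0; -1 0.2 -0.31 0 0 0 0; -1 0.23 -0.38 0 0 0 0; -1 0.26 -0.45 0 0 0 0; -1 0.26 -0.53 0 0 0 0; -1 0.26 -0.61 0 0 0 0; -1 0.26 -0.61 0 0 0 0; -1 0.26 -0.61 0 0 0 0")

```text
clock: 0.93
eef_pos: [0.338, 0.1472, 0.2017]
tool_rot: [0.216, 0.976, -0.0, -0.0]
ft_force: [0.7, -0.1, -0.4]
grip_width: -0.0002
grasp_force: 0.0
```

Emit:
step_arm(targets="-1 0.04 -0.08 0 0 0 0; -1 0.08 -0.16 0 0 0 0; -1 0.12 -0.24 0 0 0 0; -1 0.16 -0.32 0 0 0 -0.05; -1 0.2 -0.4 0 0 0 -0.1; -1 0.23 -0.48 0 0 0 -0.16; -1 0.26 -0.56 0 0 0 -0.16; -1 0.26 -0.62 0 0 0 -0.16; -1 0.26 -0.62 0 0 0 -0.16; -1 0.26 -0.62 0 0 0 -0.16")

```text
clock: 1.77
eef_pos: [0.4694, -0.1614, 0.2008]
tool_rot: [0.275, 0.961, 0.0, -0.001]
ft_force: [0.3, 0.2, -1.0]
grip_width: 0.0001
grasp_force: 0.0
```

```bash
cat > p.py <<'E'
from h import *
from scipy.spatial.transform import Rotation as R
A=np.array([.512,-.147])
def tcp(th,d,r=.034):
    t=np.radians(th);u=np.array([np.cos(t),np.sin(t)]);return A+r*u+d*np.array([-u[1],u[0]])
def show():
    o=bot.get_obs();y=R.from_quat(o["tool_rot"]).as_matrix()[:,1]
    print("t",round(o["clock"],2),"tcp",o["eef_pos"].round(4),"yawY",np.degrees(np.arctan2(y[1],y[0])).round(1),"j",np.round(o["joint_pos"],2),"F",np.round(o["ft_force"],1),"w",round(o["grip_width"],3));return o
E
python3 -c "
from p import *
show();print(tcp(-122,-.03))"
```

```text
t 1.77 tcp [ 0.4694 -0.1614  0.2008] yawY 58.0 j [-0.33  0.23 -0.01  1.33  0.    0.23] F [ 0.3  0.2 -1. ] w 0.0
[ 0.4685413  -0.15993606]
```

Emit:
step_arm(targets="-1 0 0 -0.04 0 0 0; -1 0 0 -0.08 0 0 0; -1 0 0 -0.12 0 0 0; -1 0 0 -0.16 0 0 0; -1 0 0 -0.19 0 0 0; -1 0 0 -0.21 0 0 0; -1 0 0 -0.23 0 0 0; -1 0 0 -0.24 0 0 0; -1 0 0 -0.246 0 0 0; -1 0 0 -0.246 0 0 0")

```text
clock: 2.6
eef_pos: [0.4685, -0.16, 0.0787]
tool_rot: [0.274, 0.962, 0.0, -0.0]
ft_force: [0.5, -0.1, -0.4]
grip_width: -0.0
grasp_force: 0.0
```

```bash
python3 - <<'E'
from p import *
show()
a=snap("top","t1");b=snap("side","s1")
c=cv2.resize(a[150:230,300:400,::-1],None,fx=4,fy=4,interpolation=2);d=cv2.resize(b[170:270,290:400,::-1],(400,364),interpolation=2)[:320]
cv2.imwrite("pics/c2.png",np.hstack([c,d]))
p0=tcp(-122,-.03)
for th,d in((-122,-.018),(-107,-.018),(-92,-.018),(-77,-.018),(-62,-.018),(-47,-.018),(-32,-.018),(-17,-.018),(-8,-.018)):
    print(th,((tcp(th,d)-p0)/.5).round(3),round((th+122)/45,3))
E
```

```text
t 2.6 tcp [ 0.4685 -0.16    0.0787] yawY 58.2 j [-0.33  0.32 -0.22  1.03  0.    0.23] F [ 0.5 -0.1 -0.4] w -0.0
-122 [ 0.02  -0.013] 0.0
-107 [ 0.033 -0.029] 0.333
-92 [ 0.049 -0.041] 0.667
-77 [ 0.067 -0.048] 1.0
-62 [ 0.087 -0.051] 1.333
-47 [ 0.107 -0.048] 1.667
-32 [ 0.126 -0.041] 2.0
-17 [ 0.141 -0.028] 2.333
-8 [ 0.149 -0.019] 2.533
```

View pics/c2.png

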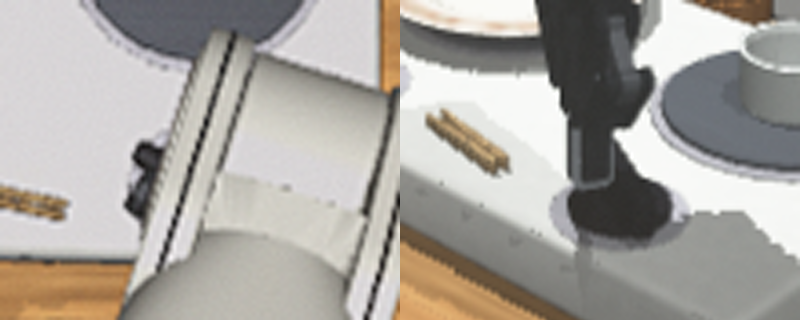

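The arm hides most of the dial in the top view. In the side crop the shut fingers (590,150) stand at bar height, just in front of the bar, clear of the peg (470,140) and ramekin. I'll start the counterclockwise push with one click.

Emit:
step_arm(targets="-1 0.01 -0.007 0 0 0 0; -1 0.016 -0.01 0 0 0 0; -1 0.02 -0.013 0 0 0 0; -1 0.023 -0.016 0 0 0 0.07; -1 0.026 -0.02 0 0 0 0.14; -1 0.028 -0.023 0 0 0 0.2; -1 0.03 -0.026 0 0 0 0.27; -1 0.033 -0.029 0 0 0 0.333; -1 0.033 -0.029 0 0 0 0.333")

```text
clock: 3.45
eef_pos: [0.4855, -0.1756, 0.079]
tool_rot: [0.146, 0.989, -0.0, 0.0]
ft_force: [-0.5, -0.6, -0.1]
grip_width: -0.0
grasp_force: 0.0
```

```bash
python3 - <<'E'
from p import *
show()
p0=tcp(-107,-.018)
for th in range(-102,-61,5): print(th,((tcp(th,-.018)-p0)/.5).round(3),round((th+107)/45,3))
p0=tcp(-67,-.018)
for th in range(-62,-16,5): print(th,((tcp(th,-.018)-p0)/.5).round(3),round((th+67)/45,3))
E
```

```text
t 3.45 tcp [ 0.4855 -0.1756  0.079 ] yawY 73.2 j [-0.35  0.36 -0.17  1.05 -0.   -0.05] F [-0.5 -0.6 -0.1] w -0.0
-102 [ 0.005 -0.005] 0.111
-97 [ 0.01  -0.009] 0.222
-92 [ 0.016 -0.012] 0.333
-87 [ 0.022 -0.015] 0.444
-82 [ 0.028 -0.018] 0.556
-77 [ 0.035 -0.02 ] 0.667
-72 [ 0.041 -0.021] 0.778
-67 [ 0.048 -0.022] 0.889
-62 [ 0.054 -0.022] 1.0
-62 [ 0.007 -0.   ] 0.111
-57 [0.013 0.   ] 0.222
-52 [0.02  0.001] 0.333
-47 [0.027 0.002] 0.444
-42 [0.033 0.004] 0.556
-37 [0.039 0.007] 0.667
-32 [0.045 0.01 ] 0.778
-27 [0.051 0.014] 0.889
-22 [0.056 0.018] 1.0
-17 [0.061 0.022] 1.111
```

Emit:
step_arm(targets="-1 0.005 -0.005 0 0 0 0.111; -1 0.01 -0.009 0 0 0 0.222; -1 0.016 -0.012 0 0 0 0.333; -1 0.022 -0.015 0 0 0 0.444; -1 0.028 -0.018 0 0 0 0.556; -1 0.035 -0.02 0 0 0 0.667; -1 0.041 -0.021 0 0 0 0.778; -1 0.048 -0.022 0 0 0 0.889; -1 0.048 -0.022 0 0 0 0.889")

```text
clock: 4.2
eef_pos: [0.5096, -0.1863, 0.0789]
tool_rot: [-0.201, 0.98, -0.0, 0.0]
ft_force: [0.1, -0.1, 0.6]
grip_width: -0.0004
grasp_force: 0.0
```

```bash
python3 - <<'E'
from p import *
show()
b=snap("side","s2")
cv2.imwrite("pics/c3.png",cv2.resize(b[170:270,290:400,::-1],(550,500),interpolation=2))
E
```

```text
t 4.2 tcp [ 0.5096 -0.1863  0.0789] yawY 113.2 j [-0.35  0.41 -0.09  1.07  0.   -0.75] F [ 0.1 -0.1  0.6] w -0.0
```

View pics/c3.png

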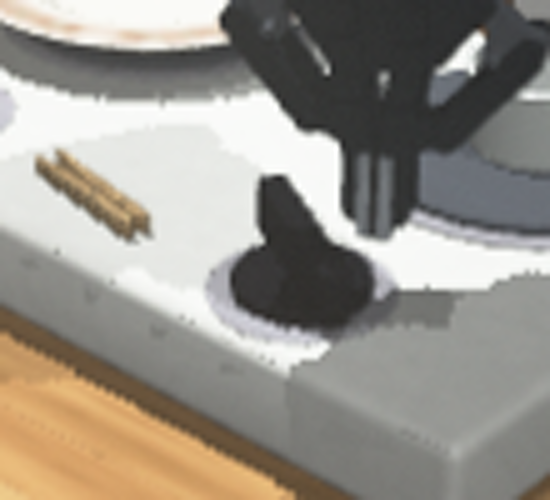

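The side crop shows the fingertips at (380,235), not against the bar, whose far end is at (275,180). I'll check the projections against the calibration.

```bash
python3 - <<'E'
from p import *
o=show()
def c(P): return ((proj("side",P)-[290,170])*5).round(0).tolist()
print("tcp",c(o["eef_pos"]),"axis skirt",c([*A,.07]),"axis top",c([*A,.096]))
for th in(-122,-92,-62,-32,-2):
    t=np.radians(th);v=np.array([np.cos(t),np.sin(t)])*.042
    print(th,c([[*(A+v),.096],[*(A-v),.096]]))
b=cv2.imread("pics/s2.png");a=cv2.imread("pics/side0.png")
print(np.argwhere(np.abs(b.astype(int)-a).max(2)[205:240,330:372]>60).shape)
# side skirt centre from crop px (302,287)
print(onplane("side",[[290+302/5,170+290/5]],.070))
k,d,T=K("side");print(K("side")[0],d)
E
```

```text
t 4.25 tcp [ 0.5092 -0.1861  0.0788] yawY 113.0 j [-0.35  0.41 -0.09  1.07  0.   -0.75] F [ 0.2 -0.4 -0.1] w -0.0
tcp [[372.0, 293.0]] axis skirt [[298.0, 275.0]] axis top [[299.0, 220.0]]
-122 [[335.0, 273.0], [266.0, 171.0]]
-92 [[381.0, 258.0], [222.0, 185.0]]
-62 [[403.0, 232.0], [198.0, 209.0]]
-32 [[397.0, 204.0], [200.0, 237.0]]
-2 [[366.0, 182.0], [229.0, 261.0]]
(252, 2)
[[ 0.50413421 -0.15518987  0.07      ]]
[[469.14371119   0.         322.35127101]
 [  0.         469.14371119 201.1592841 ]
 [  0.           0.           1.        ]] [-0.03419823  0.          0.          0.          0.        ]
```

```bash
python3 - <<'E'
from p import *
for xy,px in(((.4685,-.16),(342,221)),((.5094,-.1862),(366,217))):
    for z in(.079,.09,.1,.11,.12): print(px,z,proj("side",[*xy,z]).round(1))
a=cv2.imread("pics/side0.png").astype(int);b=cv2.imread("pics/s2.png").astype(int);c=cv2.imread("pics/s1.png").astype(int)
D=np.hstack([cv2.resize(x[150:250,300:410].astype(np.uint8),(396,360),interpolation=0) for x in(c,b)])
cv2.imwrite("pics/c4.png",D)
E
```

```text
(342, 221) 0.079 [[341.  232.5]]
(342, 221) 0.09 [[341.1 227.7]]
(342, 221) 0.1 [[341.1 223.3]]
(342, 221) 0.11 [[341.1 218.9]]
(342, 221) 0.12 [[341.2 214.5]]
(366, 217) 0.079 [[364.4 228.6]]
(366, 217) 0.09 [[364.6 223.8]]
(366, 217) 0.1 [[364.8 219.5]]
(366, 217) 0.11 [[364.9 215.1]]
(366, 217) 0.12 [[365.1 210.7]]
```

View pics/c4.png

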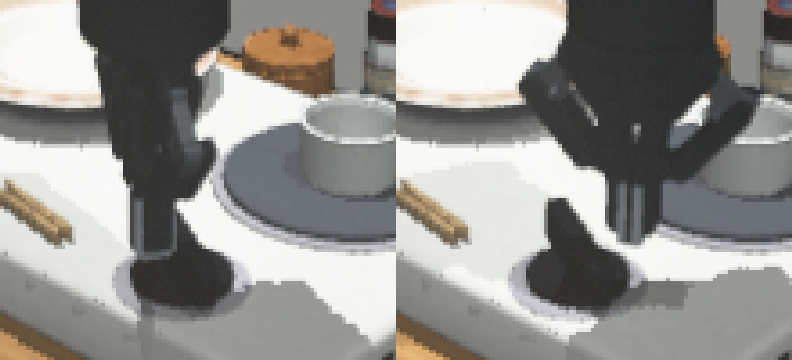

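Both pictures put the visible fingertips at z≈0.105, about 26 mm above the reported TCP. So the fingers passed over the bar without touching it, and the dial hasn't moved. I'll go back and descend further, watching force and picture.

Emit:
step_arm(targets="-1 -0.015 0.004 0.01 0 0 -0.14; -1 -0.03 0.01 0.01 0 0 -0.28; -1 -0.045 0.018 0.01 0 0 -0.42; -1 -0.06 0.03 0.01 0 0 -0.56; -1 -0.072 0.04 0.01 0 0 -0.7; -1 -0.082 0.052 0.01 0 0 -0.84; -1 -0.082 0.052 0.01 0 0 -0.98; -1 -0.082 0.052 0.01 0 0 -0.98")

```text
clock: 4.92
eef_pos: [0.4674, -0.1597, 0.084]
tool_rot: [0.184, 0.983, 0.0, -0.0]
ft_force: [0.4, 0.9, 0.3]
grip_width: 0.0
grasp_force: 0.0
```

Emit:
step_arm(targets="-1 0 0 0 0 0 -0.12; -1 0 0 -0.01 0 0 -0.242; -1 0 0 -0.02 0 0 -0.242; -1 0 0 -0.03 0 0 -0.242; -1 0 0 -0.04 0 0 -0.242; -1 0 0 -0.046 0 0 -0.242; -1 0 0 -0.05 0 0 -0.242; -1 0 0 -0.05 0 0 -0.242")

```text
clock: 5.58
eef_pos: [0.4674, -0.1598, 0.0582]
tool_rot: [0.274, 0.962, 0.0, -0.001]
ft_force: [1.2, -0.2, 0.7]
grip_width: 0.0001
grasp_force: 0.0
```

```bash
python3 - <<'E'
from p import *
o=show()
b=snap("side","s3")
print(proj("side",[o["eef_pos"],o["eef_pos"]+[0,0,.026]]))
cv2.imwrite("pics/c5.png",cv2.resize(b[170:270,290:400,::-1],(550,500),interpolation=2))
E
```

```text
t 5.58 tcp [ 0.4674 -0.1598  0.0582] yawY 58.2 j [-0.33  0.34 -0.25  0.98  0.    0.23] F [ 1.2 -0.2  0.7] w 0.0
[[340.51256026 241.53575354]
 [340.61178417 230.45647963]]
```

View pics/c5.png

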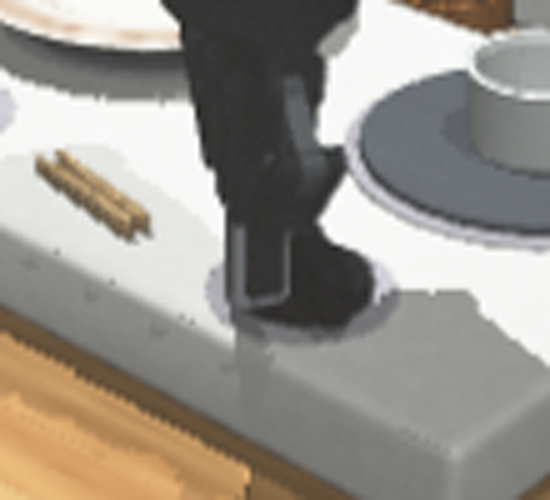

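The reported z (0.058) is below the hotplate's top with no contact, so the reading is offset by 26 mm. The tips at (262,303) are really at z≈0.084. I'll go 4 mm lower, then push one click.

Emit:
step_arm(targets="-1 0 0 -0.004 0 0 0; -1 0.004 -0.003 -0.008 0 0 0; -1 0.01 -0.007 -0.008 0 0 0; -1 0.016 -0.01 -0.008 0 0 0; -1 0.02 -0.013 -0.008 0 0 0; -1 0.022 -0.015 -0.008 0 0 0.05; -1 0.023 -0.017 -0.008 0 0 0.09")

```text
clock: 6.22
eef_pos: [0.4788, -0.1681, 0.0548]
tool_rot: [0.239, 0.971, 0.0, -0.001]
ft_force: [-3.1, 1.5, 3.9]
grip_width: 0.0001
grasp_force: 1.9
```

```bash
python3 -c "
from p import *
show();print(tcp(-118,-.018))"
```

```text
t 6.22 tcp [ 0.4788 -0.1681  0.0548] yawY 62.3 j [-0.34  0.37 -0.22  0.98  0.    0.14] F [-3.1  1.5  3.9] w 0.0
[ 0.48014491 -0.16856973]
```

Contact with the bar, about 3.5 N. Continuing.

```bash
python3 - <<'E'
from p import *
for s,e in((-118,-78),(-78,-38),(-38,-8)):
    p0=tcp(s,-.018)
    for th in range(s+4,e+1,4): print(th,*((tcp(th,-.018)-p0)/.5).round(3),round((th-s)/45,3))
E
```

```text
-114 0.003 -0.004 0.089
-110 0.007 -0.008 0.178
-106 0.01 -0.012 0.267
-102 0.014 -0.016 0.356
-98 0.019 -0.019 0.444
-94 0.023 -0.022 0.533
-90 0.028 -0.025 0.622
-86 0.033 -0.027 0.711
-82 0.038 -0.029 0.8
-78 0.043 -0.031 0.889
-74 0.005 -0.001 0.089
-70 0.011 -0.002 0.178
-66 0.016 -0.003 0.267
-62 0.021 -0.003 0.356
-58 0.027 -0.003 0.444
-54 0.032 -0.002 0.533
-50 0.037 -0.001 0.622
-46 0.042 0.0 0.711
-42 0.048 0.002 0.8
-38 0.052 0.004 0.889
-34 0.005 0.002 0.089
-30 0.009 0.005 0.178
-26 0.014 0.008 0.267
-22 0.018 0.011 0.356
-18 0.022 0.015 0.444
-14 0.026 0.019 0.533
-10 0.029 0.023 0.622
```

Emit:
step_arm(targets="-1 0.003 -0.004 0 0 0 0.089; -1 0.007 -0.008 0 0 0 0.178; -1 0.01 -0.012 0 0 0 0.267; -1 0.014 -0.016 0 0 0 0.356; -1 0.019 -0.019 0 0 0 0.444; -1 0.023 -0.022 0 0 0 0.533; -1 0.028 -0.025 0 0 0 0.622; -1 0.033 -0.027 0 0 0 0.711; -1 0.038 -0.029 0 0 0 0.8; -1 0.043 -0.031 0 0 0 0.889")

```text
clock: 7.05
eef_pos: [0.4996, -0.1846, 0.0548]
tool_rot: [-0.108, 0.994, -0.0, -0.001]
ft_force: [-3.2, -0.3, 1.4]
grip_width: 0.0002
grasp_force: 1.4
```

```bash
python3 - <<'E'
from p import *
o=show()
b=snap("side","s4")
cv2.imwrite("pics/c6.png",cv2.resize(b[170:270,290:400,::-1],(550,500),interpolation=2))
E
```

```text
t 7.05 tcp [ 0.4996 -0.1846  0.0548] yawY 102.4 j [-0.35  0.41 -0.15  1.01 -0.   -0.57] F [-3.2 -0.3  1.4] w 0.0
```

View pics/c6.png

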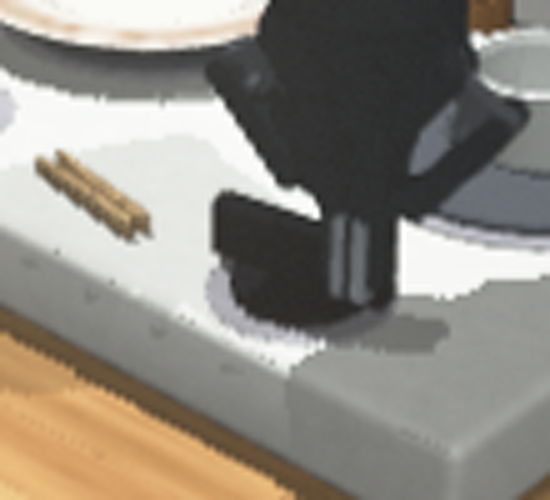

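The bar now turns with the fingers: its far end is at (225,200), about -85°, and the fingertips at (360,300) are in contact. The peg and ramekin haven't moved. I'll keep turning to just short of off.

Emit:
step_arm(targets="-1 0.005 -0.001 0 0 0 0.089; -1 0.011 -0.002 0 0 0 0.178; -1 0.016 -0.003 0 0 0 0.267; -1 0.021 -0.003 0 0 0 0.356; -1 0.027 -0.003 0 0 0 0.444; -1 0.032 -0.002 0 0 0 0.533; -1 0.037 -0.001 0 0 0 0.622; -1 0.042 0 0 0 0 0.711; -1 0.048 0.002 0 0 0 0.8; -1 0.052 0.004 0 0 0 0.889")

```text
clock: 7.93
eef_pos: [0.5275, -0.1823, 0.0549]
tool_rot: [-0.441, 0.898, -0.0, 0.0]
ft_force: [0.0, 0.6, 0.6]
grip_width: -0.0003
grasp_force: 0.0
```

Emit:
step_arm(targets="-1 0.005 0.002 0 0 0 0.089; -1 0.009 0.005 0 0 0 0.178; -1 0.014 0.008 0 0 0 0.267; -1 0.018 0.011 0 0 0 0.356; -1 0.022 0.015 0 0 0 0.444; -1 0.026 0.019 0 0 0 0.533; -1 0.029 0.023 0 0 0 0.622; -1 0.029 0.023 0 0 0 0.622")

```text
clock: 8.6
eef_pos: [0.542, -0.1703, 0.0549]
tool_rot: [-0.644, 0.765, -0.0, 0.0]
ft_force: [-0.4, -0.1, 0.5]
grip_width: 0.0001
grasp_force: 0.0
```

```bash
python3 - <<'E'
from p import *
o=show();print(tcp(-10,-.018))
b=snap("side","s5")
cv2.imwrite("pics/c7.png",cv2.resize(b[170:270,290:400,::-1],(550,500),interpolation=2))
E
```

```text
t 8.6 tcp [ 0.542  -0.1703  0.0549] yawY 170.2 j [-0.3   0.48 -0.05  1.04  0.   -1.71] F [-0.4 -0.1  0.5] w 0.0
[ 0.5423578  -0.17063058]
```

View pics/c7.png

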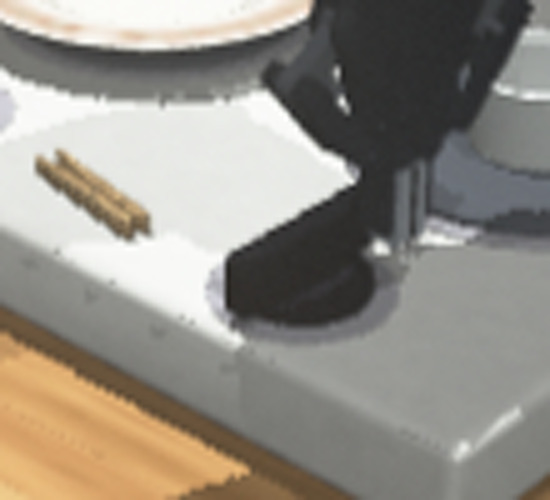

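The bar's near end at (230,262) matches the off position (predicted 229,261), with no residual force, so the dial is home. Now I'll lift over the bar and come down on its left side.

Emit:
step_arm(targets="-1 -0.001 -0.006 0 0 0 0; -1 -0.001 -0.006 0.04 0 0 0; -1 -0.001 -0.006 0.08 0 0 0; -1 -0.001 -0.006 0.1 0 0 0; -1 0.003 0.03 0.1 0 0 0.06; -1 0.006 0.07 0.1 0 0 0.12; -1 0.009 0.105 0.1 0 0 0.178; -1 0.009 0.105 0.1 0 0 0.178; -1 0.009 0.105 0.06 0 0 0.178; -1 0.009 0.105 0.06 0 0 0.178")

```text
clock: 9.48
eef_pos: [0.5439, -0.1178, 0.0822]
tool_rot: [-0.696, 0.718, 0.002, -0.001]
ft_force: [-1.3, -0.1, -0.5]
grip_width: 0.0002
grasp_force: 0.0
```

Emit:
step_arm(targets="-1 0 0 -0.02 0 0 0; -1 0 0 -0.04 0 0 0; -1 0 0 -0.05 0 0 0; -1 0 0 -0.06 0 0 0; -1 0 -0.01 -0.06 0 0 0; -1 0 -0.018 -0.06 0 0 0; -1 0 -0.024 -0.06 0 0 0; -1 0 -0.024 -0.06 0 0 0")

```text
clock: 10.15
eef_pos: [0.5461, -0.1297, 0.055]
tool_rot: [-0.696, 0.718, 0.001, 0.001]
ft_force: [-0.3, 3.6, -1.6]
grip_width: 0.0001
grasp_force: 1.5
```

```bash
python3 - <<'E'
from p import *
show();print(tcp(-2,.018))
for s,e in((-2,-42),(-42,-82),(-82,-118)):
    p0=tcp(s,.018)
    for th in range(s-4,e-1,-4): print(th,*((tcp(th,.018)-p0)/.5).round(3),round((th-s)/45,3))
E
```

```text
t 10.15 tcp [ 0.5461 -0.1297  0.055 ] yawY 178.2 j [-0.23  0.46 -0.07  1.04  0.   -1.77] F [-0.3  3.6 -1.6] w 0.0
[ 0.54660748 -0.13019755]
-6 0.002 -0.005 -0.089
-10 0.004 -0.01 -0.178
-14 0.005 -0.015 -0.267
-18 0.007 -0.02 -0.356
-22 0.007 -0.026 -0.444
-26 0.008 -0.031 -0.533
-30 0.008 -0.036 -0.622
-34 0.007 -0.042 -0.711
-38 0.007 -0.047 -0.8
-42 0.005 -0.052 -0.889
-46 -0.001 -0.005 -0.089
-50 -0.003 -0.01 -0.178
-54 -0.006 -0.015 -0.267
-58 -0.008 -0.02 -0.356
-62 -0.011 -0.024 -0.444
-66 -0.014 -0.029 -0.533
-70 -0.018 -0.033 -0.622
-74 -0.021 -0.037 -0.711
-78 -0.025 -0.04 -0.8
-82 -0.03 -0.044 -0.889
-86 -0.004 -0.003 -0.089
-90 -0.009 -0.006 -0.178
-94 -0.014 -0.008 -0.267
-98 -0.019 -0.01 -0.356
-102 -0.024 -0.012 -0.444
-106 -0.029 -0.013 -0.533
-110 -0.035 -0.014 -0.622
-114 -0.04 -0.014 -0.711
-118 -0.045 -0.015 -0.8
```

Contact is made on the left side at 3.6 N. Now I'll turn clockwise.

Emit:
step_arm(targets="-1 0.002 -0.005 0 0 0 -0.089; -1 0.004 -0.01 0 0 0 -0.178; -1 0.005 -0.015 0 0 0 -0.267; -1 0.007 -0.02 0 0 0 -0.356; -1 0.007 -0.026 0 0 0 -0.444; -1 0.008 -0.031 0 0 0 -0.533; -1 0.008 -0.036 0 0 0 -0.622; -1 0.007 -0.042 0 0 0 -0.711; -1 0.007 -0.047 0 0 0 -0.8; -1 0.005 -0.052 0 0 0 -0.889")

```text
clock: 10.98
eef_pos: [0.5496, -0.1551, 0.0555]
tool_rot: [-0.407, 0.913, 0.0, 0.002]
ft_force: [1.7, 2.3, -1.3]
grip_width: -0.0
grasp_force: 1.5
```

Emit:
step_arm(targets="-1 -0.001 -0.005 0 0 0 -0.089; -1 -0.003 -0.01 0 0 0 -0.178; -1 -0.006 -0.015 0 0 0 -0.267; -1 -0.008 -0.02 0 0 0 -0.356; -1 -0.011 -0.024 0 0 0 -0.444; -1 -0.014 -0.029 0 0 0 -0.533; -1 -0.018 -0.033 0 0 0 -0.622; -1 -0.021 -0.037 0 0 0 -0.711; -1 -0.025 -0.04 0 0 0 -0.8; -1 -0.03 -0.044 0 0 0 -0.889")

```text
clock: 11.82
eef_pos: [0.5339, -0.1786, 0.0555]
tool_rot: [-0.07, 0.998, -0.001, 0.001]
ft_force: [0.2, 0.4, -0.3]
grip_width: -0.0002
grasp_force: 0.0
```

Emit:
step_arm(targets="-1 -0.004 -0.003 0 0 0 -0.089; -1 -0.009 -0.006 0 0 0 -0.178; -1 -0.014 -0.008 0 0 0 -0.267; -1 -0.019 -0.01 0 0 0 -0.356; -1 -0.024 -0.012 0 0 0 -0.444; -1 -0.029 -0.013 0 0 0 -0.533; -1 -0.035 -0.014 0 0 0 -0.622; -1 -0.04 -0.014 0 0 0 -0.711; -1 -0.043 -0.015 0 0 0 -0.755; -1 -0.043 -0.015 0 0 0 -0.755")

```text
clock: 12.65
eef_pos: [0.5119, -0.1861, 0.0554]
tool_rot: [0.223, 0.975, -0.001, 0.0]
ft_force: [-0.1, 0.5, 0.5]
grip_width: 0.0003
grasp_force: 0.0
```

```bash
python3 - <<'E'
from p import *
show();print(tcp(-116,.018)); snap("side","s6")
E
```

```text
t 12.65 tcp [ 0.5119 -0.1861  0.0554] yawY 64.2 j [-0.35  0.43 -0.12  1.02 -0.    0.1 ] F [-0.1  0.5  0.5] w 0.0
[ 0.51327367 -0.18544968]
```

No force remains, so the bar has snapped ahead. I'll back off, lift and retreat to clear the top view.

Emit:
step_arm(targets="-1 0.012 -0.006 0 0 0 0; -1 0.012 -0.006 0.04 0 0 0; -1 0.012 -0.006 0.1 0 0 0; -1 0.012 -0.006 0.16 0 0 0; -1 0.012 -0.006 0.24 0 0 0; -1 -0.05 0 0.3 0 0 0; -1 -0.11 0.06 0.3 0 0 0; -1 -0.17 0.13 0.3 0 0 0; -1 -0.22 0.2 0.3 0 0 0; -1 -0.25 0.27 0.3 0 0 0")

```text
clock: 13.53
eef_pos: [0.3871, -0.0535, 0.2054]
tool_rot: [0.224, 0.975, -0.0, 0.001]
ft_force: [1.6, 1.3, 0.5]
grip_width: -0.0003
grasp_force: 0.0
```

Emit:
step_arm(targets="-1 -0.04 0.08 0 0 0 0; -1 -0.06 0.16 0 0 0 0; -1 -0.1 0.24 0 0 0 0; -1 -0.1 0.32 0 0 0 0; -1 -0.14 0.4 0 0 0 0; -1 -0.18 0.48 0 0 0 0; -1 -0.22 0.56 0 0 0 0; -1 -0.22 0.62 0 0 0 0; -1 -0.22 0.62 0 0 0 0")

```text
clock: 14.28
eef_pos: [0.2777, 0.2631, 0.2056]
tool_rot: [0.218, 0.976, 0.003, 0.0]
ft_force: [1.3, 0.6, -0.0]
grip_width: 0.0002
grasp_force: 0.0
```

```bash
python3 - <<'E'
from p import *
from m import bar
show();a=snap("top","t9")
a0=cv2.imread("pics/top0.png")[:,:,::-1]
for x in(a0,a):
    p=bar(x,(325,175,378,214));q=onplane("top",p,.096)[:,:2];print(cv2.minAreaRect(q.astype(np.float32)))
cv2.imwrite("pics/c9.png",cv2.resize(a[90:225,200:405,::-1],None,fx=3.8,fy=3.8,interpolation=cv2.INTER_CUBIC))
print([(np.abs(a.astype(int)-a0).max(2)[s]>60).sum() for s in(np.s_[92:172,212:300],np.s_[175:215,235:280],np.s_[185:210,285:322],np.s_[105:165,318:385])])
E
```

```text
t 14.28 tcp [0.2777 0.2631 0.2056] yawY 64.9 j [ 0.76  0.   -0.26  1.3   0.    1.2 ] F [ 1.3  0.6 -0. ] w 0.0
((0.512353777885437, -0.1462659388780594), (0.07918912917375565, 0.015199781395494938), 58.844947814941406)
((0.4920637607574463, -0.1676798164844513), (0.022510111331939697, 0.00391817232593894), 68.42506408691406)
[np.int64(0), np.int64(0), np.int64(0), np.int64(0)]
```

View pics/c9.png

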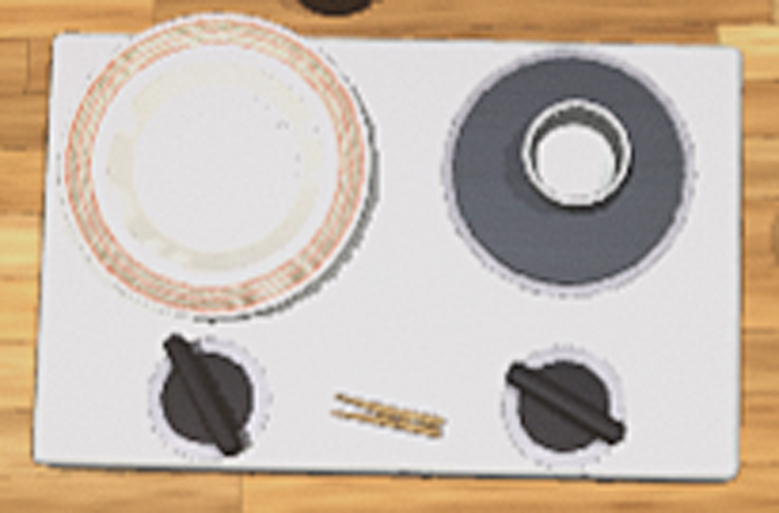

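The right bar runs from (515,372) to (620,438), the same as at the start, so it stands 60° from the hotplate's x, which is click 4. The peg, plate, ramekin and left dial show no pixel change.

```bash
python3 -c "
from workcell import bot
print(bot.job_done())"
```

```text
the job is handed in; nothing more can be done
None
```

I turned the right dial (the ramekin's) back to its off stop, then clockwise to the fourth click, and handed the job in; the final picture shows it at click 4 and nothing else moved.

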